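Hold the cup rinser half way down with the blue tumbler

ROBOT

A 6-joint arm with a two-finger parallel gripper is mounted at the origin on the work surface. World frame = base frame: x ahead of the robot, y to its left, z up, the work surface at z = 0. Lengths are in mm, angles in rad, forces in N, time in s.
With the tool pointing down it reaches from about 225 to 875 mm from the base axis. Payload 3.4 kg.
Tool frame: the origin (TCP) lies midway between the tips of the shut fingers; the grasp point (between the pads) lies grip_depth behind it (grip_depth is the distance from the TCP to the grasp point, in mm); x points along the fingers, y is the direction in which the jaws open and shut, and the axes are right-handed (so a half turn about x gives the same grasp; the last joint's range is limited). The gripper opens to 85 mm and grips with 20 to 120 N. Pads are 22 mm wide; open, the fingers measure 114 mm over their backs; the gripper's body (76 mm by 85 mm) begins 54 mm behind the grasp point. The pads swing forward as they close: fully open they stand 13 mm farther back than shut.
Start: joints at [-1.377, 0.276, 1.505, -0, 1.361, -0.121], TCP at [178.034, -546.778, 231.328] pointing down, gripper open.
Joint ranges: [-2.89, 2.89], [-0.75, 2.08], [0.22, 2.7], [-1.18, 4.32], [0.11, 2.71], [-2.7, 2.7]. Speed limits (rad/s): [2.57, 2.57, 3.14, 3.14, 3.14, 3.14].

INTERFACE

Orientations are given as a 3x3 rotation matrix whose columns are the frame's x, y, z axes.
In Python, from cell import get_state, get_image, get_calibration, finish_job, grip_depth gives the robot as it stands. The module is installed in compiled form; this text tells all that it offers.
- The arm moves only by the tool jog_arm, never from a script. Its argument "increments" is a list of rows, each a list of 5 numbers: the finger opening in m, from 0 to 0.0854, then the shift along the tool's x, y, z in m, then the turn about the tool's x in degrees. In form: [[claw, dx, dy, dz, yaw], ...]. A call has 1 to 20 rows; each row is the pose to reach, as a shift and turn from the pose measured when the call began, along the tool's axes at that moment; what a row does not reach only later rows make up. A row lasts 1/12 s, in which the tool goes at most 41.7 mm and 7.16 degrees, less where a joint would pass 70% of its speed; a pose out of reach is approached as far as the arm can. A call with a gripper value outside its range is refused whole. The fingers move at their own pace and stop on an object; "force" is the grip in N (left out, the last holds). Time passes only in rows, so rows that repeat a pose let the fingers close. It gives the time, the measured TCP pose, the force and the opening at its end, in the units of the state.
- get_state(): the state, without advancing time (a new reading comes with each control period).
- get_image(name): name is "scene" or "side" or "wrist"; returns the picture (420x560x3 uint8, blue, green, red); there is no depth.
- get_calibration(name): a dict with "fx", "fy", "cx", "cy" (pixels), "R" (3x3) and "t" (3): a world point X has camera coordinates R X + t. Camera axes: x right, y down, z forward; pixel columns grow to the right and rows downward; lengths in mm; the calibration is good to about 2 mm. The wrist camera is an equidistant fisheye: a pixel r from the principal point sees the ray r / f radians off the axis. A picture is of the moment at which its call begins: read the wrist's pose just before it. get_calibration takes no time and is no camera call; for the wrist camera it gives the pose at the moment of the call.
- finish_job(): hands the job in, once; it reports no verdict.
The state is a dict: "time": time; "qpos": joint angles; "joint_velocities": joint speeds; "joint_efforts": joint torques, N m; "eef_pos": TCP position; "tcp_rot": TCP orientation; "ft_force": force on the tool from outside, world axes, zero at the start; "moment": the same for the moment, N m; "finger_gap": finger opening in mm.
Only numpy, scipy, OpenCV 4.12 (cv2) and the standard library are available. Lean on these libraries where they do the work, as an engineer would, in place of code of your own. Each camera call takes 0.05 s, during which the arm holds its last target.

TASK

We are testing the newly fitted cup rinser dry, with its water shut off. Pick up the upturned blue tumbler, keep it mouth down, and with it press the middle of the rinser's spring plate half way down (about 10 mm of its 20 mm travel), never to the stop; keep it there steadily and finish while still gripping the tumbler and holding the plate down. Leave all the other things where they stand.

Things in the scene. Friction and masses are not known exactly. Their poses are not given: they have to be found in the camera images.
- blue_tumbler_center (a point): centre (half-way up, on the axis) of the only blue tumbler, plastic, upside down on the draining mat. 115 mm tall, 72 mm across at the rim (now at the bottom), tapering evenly to 54 mm at its closed foot (now on top); wall 3 mm; 100 to 210 g. The point is 57.5 mm above the rim; z up, out of the foot. Best gripped about 85 mm above the rim, where it is 59 mm wide.
- plate_top (a point): centre of the upper face of the rinser's round spring plate, aluminium, 100 mm across, with dark holes; z up. 62 mm above the work surface at rest. A black nozzle 24 mm across stands 18 mm proud at its centre and goes inside the tumbler's mouth; the rim rests on the flat plate around it.
- rinser_plate (a joint): downward travel of the spring plate in m: 0 at rest (up), 0.010 half way, 0.020 at the stop. The spring takes about 4 N to start, 7.5 N at half way, 11 N at the stop, and pushes the plate up again when let go.
- rinser: the cup rinser, fixed: an open steel drip tray 190 mm (x) by 210 mm (y), 45 mm high, with the round spring plate in the middle, above the tray's rim at rest. Origin under its centre, on the work surface. A small blue tab marks its front (-x).
- drain_mat: grey ribbed draining mat, fixed, 190 mm (x) by 370 mm (y), 8 mm thick, origin under its centre, on the work surface. The three upturned tumblers stand on it in a row along its y axis, about 115 mm apart, in any order, so there is room for fingers on both sides along the mat's x axis.
- white_tumbler: white tumbler, same shape as the blue one, upside down on the mat, origin at the centre of its rim; to be left alone
- yellow_tumbler: yellow tumbler, same shape as the blue one, upside down on the mat, origin at the centre of its rim; to be left alone
- wipes_canister: white and blue canister, 94 mm across, 180 mm tall, origin under its centre; to be left alone
- water_pitcher: empty clear pitcher with white lid, 102 mm across, 243 mm tall, origin under its centre; to be left alone
- coffee_jar: jar with black lid, 72 mm across, 100 mm tall, origin under its centre; to be left alone
- mug: white mug standing upside down, 80 mm across plus a side handle, 90 mm tall, origin under its centre; to be left alone
- spoon: steel spoon, 200 mm long, lying on the table, origin under its middle; to be left alone
Not all that is in view belongs to the job. Leave any red look-alike of the part that bears blue_tumbler_center alone.

How it is judged:
By the outcome, as a careful person would: the job done as asked, in the order asked, and still so for the second after the job is handed in, while the arm keeps its last pose, push and grip.
It also fails if it takes over 45 s, if anything falls off the work surface, if the arm or the gripper's body presses on something with over 40 N, if the wrist force passes 120 N, or if a joint passes its speed limit or range.

## Working session

There is one attempt and no reset: what is moved stays moved. The work goes in short steps, Python scripts to look and compute and a tool call to move; the robot and the scene stay as the last step left them, time stands still between calls to the robot, and variables do not carry over. Pictures are saved under pics/ and viewed, and the job is handed in when it is done.

Besides the shell and the picture viewer there is one more tool, called after "Request:" as name(argument=value, ...), one argument or row to a line, values as JSON. jog_arm: Moves the arm, as the interface text tells. Its arguments: {"type":"object","properties":{"increments":{"type":"array","items":{"type":"array","items":{"type":"number"}}},"force":{"type":"number"}},"required":["increments"]}

```bash
mkdir -p pics; ls
python3 - <<'E'
from cell import *
import cv2
s=get_state();print(s); print(grip_depth if not callable(grip_depth) else grip_depth())
for n in ["scene","side"]:
    cv2.imwrite(f"pics/{n}0.png",get_image(n)); c=get_calibration(n);print(n,c)
E
```

```text
pics
{'time': 0.0, 'qpos': array([-1.37696811e+00,  2.76601750e-01,  1.50612218e+00, -4.89829336e-05,
        1.36068005e+00, -1.21024275e-01]), 'joint_velocities': array([-0.00013126,  0.00052671, -0.00138854,  0.00049452,  0.00129192,
       -0.00152493]), 'joint_efforts': array([-1.93521173e-04, -4.16769648e+01, -2.45805162e+01, -2.33146484e-04,
        1.10678151e-02, -5.68959322e-06]), 'eef_pos': array([ 177.92831019, -546.23416823,  230.44021001]), 'tcp_rot': array([[-3.95900406e-04,  3.09685621e-01, -9.50838924e-01],
       [ 1.76817963e-03, -9.50837295e-01, -3.09685827e-01],
       [-9.99998358e-01, -1.80385876e-03, -1.71142935e-04]]), 'ft_force': array([ 0.38227044, -0.02791172, -0.08125783]), 'moment': array([-0.04233442, -0.00398198, -0.00094418]), 'finger_gap': 85.35251360110847}
18.700000000000003
scene {'fx': 488.30673641151003, 'fy': 488.30673641151003, 'cx': 277.5970405658135, 'cy': 210.66373247786015, 'R': array([[ 3.85873104e-03,  9.99983911e-01,  4.15792117e-03],
       [ 6.32422899e-01,  7.80483724e-04, -7.74622920e-01],
       [-7.74613702e-01,  5.61862606e-03, -6.32409712e-01]]), 't': array([   5.28593497, -289.24402736, 2200.31848546])}
side {'fx': 496.4364025482962, 'fy': 496.4364025482962, 'cx': 279.49023699452, 'cy': 213.61879947713723, 'R': array([[ 0.97839109, -0.20673682, -0.00328145],
       [-0.12120939, -0.56062671, -0.81914955],
       [ 0.1675087 ,  0.80184636, -0.57357062]]), 't': array([-510.40062673,  121.23038003, 1776.26611941])}
```

View pics/scene0.png

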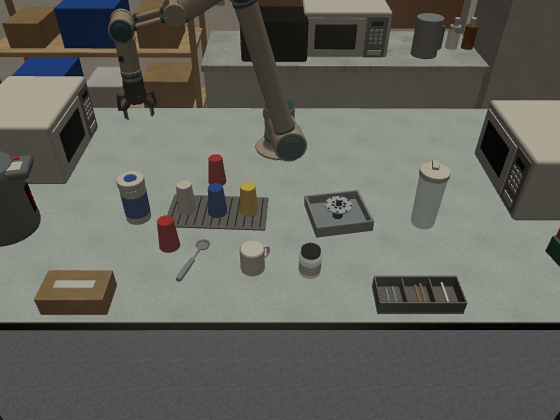

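View pics/side0.png

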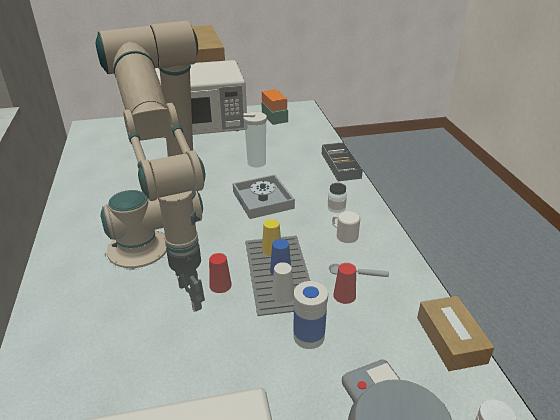

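```bash
cat > h.py <<'E'
import numpy as np,cv2
from cell import *
def ray(c,u,v):
    d=np.array([(u-c['cx'])/c['fx'],(v-c['cy'])/c['fy'],1.]); R=np.array(c['R']);t=np.array(c['t'])
    return -R.T@t, R.T@d/np.linalg.norm(d)
def plane(c,u,v,z):
    o,d=ray(c,u,v); return o+d*(z-o[2])/d[2]
def tri(rs):
    A=0;b=0
    for o,d in rs:
        P=np.eye(3)-np.outer(d,d);A=A+P;b=b+P@o
    return np.linalg.solve(A,b)
def proj(c,X):
    x=np.array(c['R'])@X+np.array(c['t']);return c['fx']*x[0]/x[2]+c['cx'],c['fy']*x[1]/x[2]+c['cy']
E
python3 - <<'E'
from h import *
im={n:cv2.imread(f"pics/{n}0.png") for n in["scene","side"]}
cal={n:get_calibration(n) for n in im}
roi={"scene":(195,170,240,230),"side":(260,230,300,290)}
rp={"scene":(300,180,380,240),"side":(228,165,300,225)}
rs=[];tiles=[]
for n in im:
    x0,y0,x1,y1=roi[n];h=cv2.cvtColor(im[n],cv2.COLOR_BGR2HSV)
    m=cv2.inRange(h,(105,110,40),(130,255,255));mm=np.zeros_like(m);mm[y0:y1,x0:x1]=m[y0:y1,x0:x1]
    v,u=np.nonzero(mm);print(n,len(u),u.mean(),v.mean(),u.min(),u.max(),v.min(),v.max())
    rs.append(ray(cal[n],u.mean(),v.mean()))
    for y in range(v.min(),v.min()+10):
        q=u[v==y];print(y,q.min(),q.max(),end='; ')
    print()
    for r in (roi[n],rp[n]):
        a=im[n][r[1]:r[3],r[0]:r[2]];tiles.append(cv2.resize(a,(400,300),interpolation=cv2.INTER_CUBIC))
print(tri(rs))
cv2.imwrite("pics/crops.png",np.vstack([np.hstack(tiles[:2]),np.hstack(tiles[2:])]))
E
```

```text
scene 129 216.24806201550388 190.27906976744185 208 226 183 217
183 213 217; 184 211 220; 185 209 221; 186 209 222; 187 208 222; 188 208 222; 189 208 222; 190 209 220; 191 211 218; 192 214 223; 
side 184 278.69565217391306 248.33152173913044 271 290 239 274
239 277 284; 240 275 286; 241 274 287; 242 273 287; 243 272 288; 244 272 288; 245 273 288; 246 272 287; 247 272 286; 248 272 284; 
[ 468.78103898 -231.5947472   101.98177236]
```

View pics/crops.png

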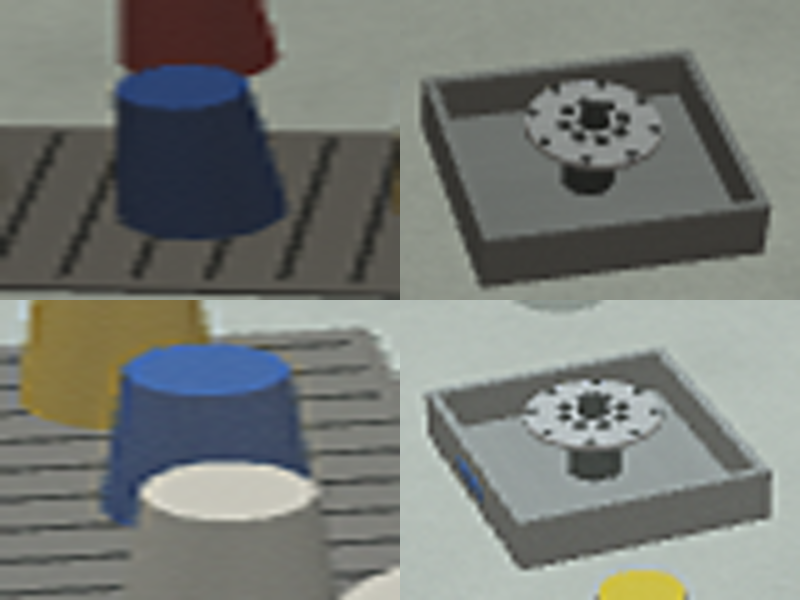

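The blue tumbler is at scene (216,200) / side (281,255). The red ones at scene (216,169) and (168,234), white (184,197), yellow (248,199) and the canister (134,198) don't match the colour or shape. The crop confirms the blue one. Next I measure its foot disc and the plate.

Run:
```python
from h import *
im={n:cv2.imread(f"pics/{n}0.png") for n in["scene","side"]}
cal={n:get_calibration(n) for n in im}
roi={"scene":(195,170,240,230),"side":(260,230,300,290)}
rp={"scene":(322,190,356,216),"side":(246,177,280,198)}
R={}
for n in im:
    S=8
    for k,r in (("foot",roi[n]),("plate",rp[n])):
        x0,y0,x1,y1=r
        a=cv2.resize(im[n][y0:y1,x0:x1],None,fx=S,fy=S,interpolation=cv2.INTER_CUBIC).astype(int)
        if k=="foot":
            m=((a[...,0]-a[...,2]>40)&(a[...,0]>(110 if n=="scene" else 150))).astype(np.uint8)
        else:
            m=(a.min(2)>(150 if n=="scene" else 185)).astype(np.uint8)
        cs,_=cv2.findContours(m,0,1)
        if k=="foot": c=max(cs,key=cv2.contourArea)
        else: c=max(cs,key=cv2.contourArea)
        e=cv2.fitEllipse(cv2.convexHull(c)); 
        u=x0+(e[0][0]+.5)/S-.5; v=y0+(e[0][1]+.5)/S-.5
        z=123 if k=="foot" else 62
        print(n,k,u,v,np.array(e[1])/S,plane(cal[n],u,v,z)); R.setdefault(k,[]).append(ray(cal[n],u,v))
    o=im[n]
for k in R: print(k,tri(R[k]))
# mat direction from white/yellow/blue colours later; tray edges
```

```text
scene foot 214.96003341674805 186.8446216583252 [ 7.930902   14.72142506] [ 472.94839015 -232.73037229  123.        ]
scene plate 339.77493476867676 198.65179920196533 [0.83929813 4.39868879] [462.86223291 222.36070599  62.        ]
side foot 280.2528266906738 243.39362144470215 [10.10847282 16.24903107] [ 474.56341109 -236.75667743  123.        ]
side plate 260.0877990722656 183.4647560119629 [ 4.58908653 19.02763557] [491.63522316 237.51025176  62.        ]
foot [ 474.13919314 -233.65843623  122.25787394]
plate [486.79108343 217.10204492  77.55994411]
```

Run:
```python
from h import *
im={n:cv2.imread(f"pics/{n}0.png") for n in["scene","side"]}
cal={n:get_calibration(n) for n in im}
rp={"scene":(322,194,357,216),"side":(246,176,288,201)}
R=[];S=8
for n in im:
    x0,y0,x1,y1=rp[n]
    a=cv2.resize(im[n][y0:y1,x0:x1],None,fx=S,fy=S,interpolation=cv2.INTER_CUBIC)
    b=a.min(2); t=cv2.threshold(b,0,255,cv2.THRESH_OTSU)[0]
    for t in ((135,150) if n=="scene" else (175,185,195)):
        m=(b>t).astype(np.uint8); m=cv2.morphologyEx(m,cv2.MORPH_CLOSE,np.ones((9,9)))
        cs,_=cv2.findContours(m,0,1);c=max(cs,key=cv2.contourArea);e=cv2.fitEllipse(cv2.convexHull(c))
        u=x0+(e[0][0]+.5)/S-.5; v=y0+(e[0][1]+.5)/S-.5
        print(n,t,u,v,np.array(e[1])/S,e[2],plane(cal[n],u,v,62).round(1))
    R.append(ray(cal[n],u,v))
print(tri(R))
# white, yellow foot centres by rough colour for mat axis
for n in im:
    h=cv2.cvtColor(im[n],cv2.COLOR_BGR2HSV)
    m=cv2.inRange(h,(20,120,150 if n=="scene" else 150),(32,255,255))
    k,l,s,c=cv2.connectedComponentsWithStats(m)
    i=1+np.argmax(s[1:,4]);print(n,'yellow',s[i],c[i],plane(cal[n],*c[i],123).round(1))
```

```text
scene 135 338.2999496459961 204.12736129760742 [15.9537096  26.64628029] 95.90444946289062 [495.4 213.6  62. ]
scene 150 339.8190402984619 198.64259099960327 [0.81939626 4.55433035] 89.41033172607422 [462.8 222.5  62. ]
side 175 262.26720237731934 187.11377429962158 [12.69123459 24.051054  ] 87.703857421875 [495.3 208.1  62. ]
side 185 261.9846992492676 186.86770820617676 [11.81431293 23.22419548] 87.78291320800781 [494.5 210.2  62. ]
side 195 263.8583106994629 192.0006217956543 [1.37815118 2.07628393] 149.336669921875 [494.9 170.9  62. ]
[489.59687358 208.30208242  60.22150589]
scene yellow [241 182  14   9  92] [247.42391304 185.83695652] [ 466.6 -116.4  123. ]
side yellow [264 219  15   9 111] [271.         223.23423423] [ 466.7 -122.6  123. ]
```

```bash
cat >> h.py <<'E'
def delta(target,yaxis=None):
    s=get_state();R=np.array(s['tcp_rot']);d=R.T@(np.array(target)-s['eef_pos'])
    out=[d.round(1)]
    if yaxis is not None:
        y=np.array([*yaxis,0.]);out.append(np.degrees(np.arctan2(y@R[:,2],y@R[:,1])).round(2))
    print('pos',np.array(s['eef_pos']).round(1),'F',np.array(s['ft_force']).round(2),'gap',round(s['finger_gap'],1),'t',round(s['time'],2),'delta(mm),yaw',*out)
    return R
E
python3 - <<'E'
from h import *
for n,p in (("scene",(216,160)),("side",(219,257)),("scene",(132,178)),("side",(311,293))):
    print(n,p,plane(get_calibration(n),*p,115 if p[0] in(216,219) else 180).round())
delta((474,-234.5,220),(0.998,0.062))
E
```

```text
scene (216, 160) [ 286. -247.  115.]
side (219, 257) [ 275. -253.  115.]
scene (132, 178) [ 499. -514.  180.]
side (311, 293) [ 496. -533.  180.]
pos [ 178.  -546.3  230.6] F [ 0.18 -0.77  0.13] gap 85.2 t 0.1 delta(mm),yaw [  11.  -204.8 -378. ] -75.52
```

Request:
jog_arm(
  increments=[
    [0.085,0.001,-0.02,-0.038,-7],
    [0.085,0.002,-0.037,-0.069,-14],
    [0.085,0.003,-0.054,-0.1,-21],
    [0.085,0.004,-0.071,-0.131,-28],
    [0.085,0.005,-0.088,-0.162,-35],
    [0.085,0.006,-0.105,-0.194,-42],
    [0.085,0.007,-0.122,-0.225,-49],
    [0.085,0.008,-0.139,-0.256,-56],
    [0.085,0.009,-0.156,-0.287,-63],
    [0.085,0.01,-0.173,-0.318,-69],
    [0.085,0.011,-0.19,-0.35,-73],
    [0.085,0.011,-0.2,-0.37,-75],
    [0.085,0.011,-0.205,-0.378,-75.5],
    [0.085,0.011,-0.205,-0.378,-75.5],
    [0.085,0.011,-0.205,-0.378,-75.5],
    [0.085,0.011,-0.205,-0.378,-75.5],
  ],
  force=50,
)

```text
time: 1.43
eef_pos: [473.0, -235.2, 219.8]
tcp_rot: [[-0.001, 0.998, 0.06], [0.001, 0.06, -0.998], [-1.0, -0.001, -0.001]]
ft_force: [0.0, -0.2, -0.5]
finger_gap: 85.3
```

Run:
```python
from h import *
delta((474,-234.5,72),(0.998,0.062)); c=get_calibration("wrist");print(c)
cv2.imwrite("pics/w1.png",get_image("wrist"))
def pw(c,X):
    x=np.array(c['R'])@X+np.array(c['t']);th=np.arctan2(np.hypot(x[0],x[1]),x[2]);p=np.arctan2(x[1],x[0]);return c['cx']+c['fx']*th*np.cos(p),c['cy']+c['fy']*th*np.sin(p)
print(pw(c,np.array([474,-234.5,123])),pw(c,np.array([474,-234.5,8])))
```

```text
pos [ 473.  -235.2  219.8] F [ 0.04 -0.21 -0.5 ] gap 85.3 t 1.43 delta(mm),yaw [147.8   1.3  -0.4] -0.1
{'fx': 325.19226210127806, 'fy': 325.19226210127806, 'cx': 284.3996257195424, 'cy': 212.76523138571392, 'R': array([[ 9.98222743e-01,  5.95851878e-02, -9.79884924e-04],
       [ 5.75009918e-02, -9.58727309e-01,  2.78452119e-01],
       [ 1.56521794e-02, -2.78013582e-01, -9.60449612e-01]]), 't': array([-457.87308516, -284.85471083,  294.92636954])}
(np.float64(285.95282812247876), np.float64(214.68440002346068)) (np.float64(285.5751280029119), np.float64(185.2241139251004))
```

View pics/w1.png

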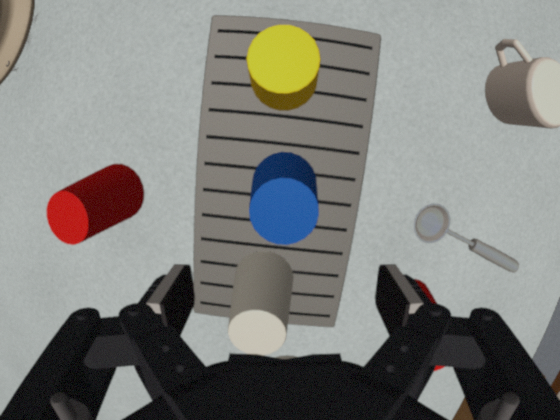

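```bash
cat >> h.py <<'E'
def pw(c,X):
    x=np.array(c['R'])@X+np.array(c['t']);th=np.arctan2(np.hypot(x[0],x[1]),x[2]);p=np.arctan2(x[1],x[0]);return c['cx']+c['fx']*th*np.cos(p),c['cy']+c['fy']*th*np.sin(p)
def wray(c,u,v):
    x,y=u-c['cx'],v-c['cy'];r=np.hypot(x,y);th=r/c['fx'];d=np.array([np.sin(th)*x/max(r,1e-9),np.sin(th)*y/max(r,1e-9),np.cos(th)])
    R=np.array(c['R']);return -R.T@np.array(c['t']),R.T@d
def wplane(c,u,v,z):
    o,d=wray(c,u,v);return o+d*(z-o[2])/d[2]
E
python3 - <<'E'
from h import *
c=get_calibration("wrist");a=cv2.imread("pics/w1.png")
h=cv2.cvtColor(a,cv2.COLOR_BGR2HSV)
for nm,lo,hi in (("blue",(105,150,130),(130,255,255)),("yellow",(22,150,190),(35,255,255))):
    m=cv2.inRange(h,lo,hi);cs,_=cv2.findContours(m,0,1);k=max(cs,key=cv2.contourArea);k=cv2.convexHull(k)[:,0].astype(float)
    W=np.array([wplane(c,u,v,123)[:2] for u,v in k],np.float32);print(nm,cv2.fitEllipse(W),cv2.minEnclosingCircle(W), k.mean(0))
print('white',wplane(c,257,333,123))
# mat long edges at z=8
for p in ((197,305),(213,17),(337,322),(380,38)): print(p,wplane(c,*p,8).round(1))
E
```

```text
blue ((471.8107604980469, -232.1743927001953), (52.584266662597656, 52.746673583984375), 90.29827117919922) ((471.8876647949219, -232.15914916992188), 26.559526443481445) [285.80645161 208.61290323]
yellow ((464.78118896484375, -117.04015350341797), (51.194271087646484, 51.40756607055664), 165.94793701171875) ((464.829833984375, -117.03555297851562), 25.806711196899414) [284.94444444  59.05555556]
white [ 454.60729348 -348.06008227  123.        ]
(197, 305) [ 367.8 -398.8    8. ]
(213, 17) [383.2 -47.9   8. ]
(337, 322) [ 553.1 -412.8    8. ]
(380, 38) [568.1 -59.8   8. ]
```

Request:
jog_arm(
  increments=[
    [0.085,0.02,-0.0006,-0.0022,0],
    [0.085,0.045,-0.0006,-0.0022,0],
    [0.085,0.07,-0.0006,-0.0022,0],
    [0.085,0.09,-0.0006,-0.0022,0],
    [0.085,0.11,-0.0006,-0.0022,0],
    [0.085,0.125,-0.0006,-0.0022,0],
    [0.085,0.137,-0.0006,-0.0022,0],
    [0.085,0.145,-0.0006,-0.0022,0],
    [0.085,0.148,-0.0006,-0.0022,0],
    [0.085,0.148,-0.0006,-0.0022,0],
    [0.085,0.148,-0.0006,-0.0022,0],
  ],
)

```text
time: 2.4
eef_pos: [472.2, -233.7, 72.4]
tcp_rot: [[-0.0, 0.998, 0.059], [0.001, 0.059, -0.998], [-1.0, -0.0, -0.001]]
ft_force: [0.2, -0.1, -0.8]
finger_gap: 84.9
```

Run:
```python
from h import *
delta((472.3,-233,72))
cv2.imwrite("pics/w2.png",get_image("wrist"))
```

```text
pos [ 472.2 -233.7   72.4] F [ 0.22 -0.12 -0.85] gap 84.9 t 2.4 delta(mm),yaw [ 0.4  0.2 -0.7]
```

View pics/w2.png

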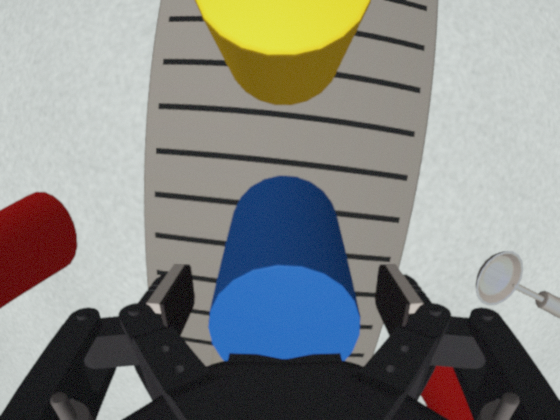

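The tumbler (foot at (285,318)) sits centred between the open pads at (175,300) and (398,295), so I close.

Request:
jog_arm(
  increments=[
    [0.07,0,0,0,0],
    [0.064,0,0,0,0],
    [0.06,0,0,0,0],
    [0.055,0,0,0,0],
    [0.05,0,0,0,0],
    [0.045,0,0,0,0],
    [0.045,0,0,0,0],
    [0.045,0,0,0,0],
    [0.045,0,0,0,0],
  ],
  force=50,
)

```text
time: 3.2
eef_pos: [472.8, -234.1, 74.2]
tcp_rot: [[0.002, 0.998, 0.06], [-0.001, 0.06, -0.998], [-1.0, 0.002, 0.001]]
ft_force: [-1.7, -0.2, 7.9]
finger_gap: 58.7
```

Run:
```python
from h import *
delta((472.3,-233,72))
```

```text
pos [ 472.8 -234.1   74.2] F [-1.66 -0.17  7.9 ] gap 58.7 t 3.2 delta(mm),yaw [ 2.2 -0.4 -1.2]
```

Request:
jog_arm(
  increments=[
    [0.045,-0.005,0,0,0],
    [0.045,-0.015,0,0,0],
    [0.045,-0.03,0,0,0],
    [0.045,-0.05,0,0,0],
    [0.045,-0.07,0,0,0],
    [0.045,-0.09,0,0,0],
    [0.045,-0.11,0,0,0],
    [0.045,-0.13,0,0,0],
    [0.045,-0.145,0,0,0],
    [0.045,-0.155,0,0,0],
    [0.045,-0.16,0,0,0],
    [0.045,-0.16,0,0,0],
    [0.045,-0.16,0,0,0],
  ],
)

```text
time: 4.28
eef_pos: [472.2, -233.7, 233.7]
tcp_rot: [[0.001, 0.998, 0.06], [-0.001, 0.06, -0.998], [-1.0, 0.001, 0.001]]
ft_force: [0.1, -0.2, -2.2]
finger_gap: 58.5
```

Run:
```python
from h import *
delta((495.,211,230),(0.998,0.06))
cv2.imwrite("pics/s3.png",get_image("scene"))
cv2.imwrite("pics/w3.png",get_image("wrist"))
```

```text
pos [ 472.2 -233.7  233.7] F [ 0.08 -0.18 -2.25] gap 58.5 t 4.28 delta(mm),yaw [   3.4   49.2 -442.5] -0.03
```

View pics/w3.png

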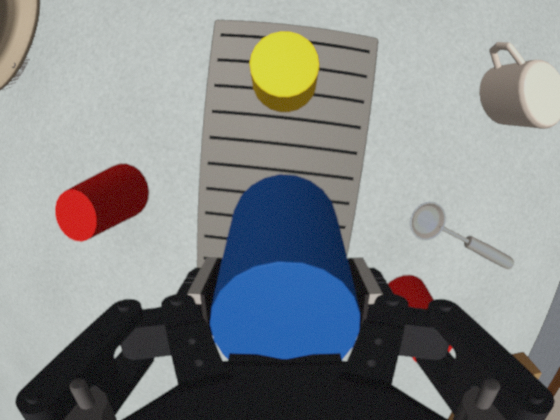

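View pics/s3.png

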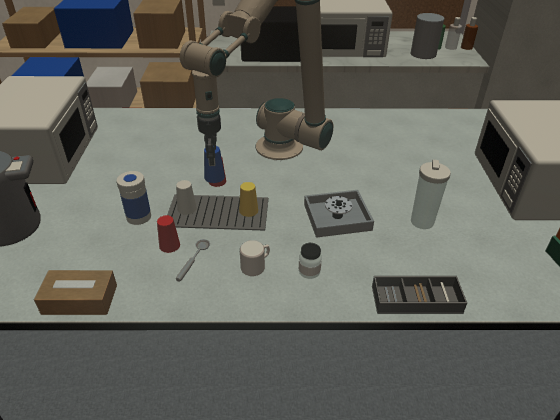

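Lifted upright. I'll move towards the rinser and stop short so I can see the plate.

Request:
jog_arm(
  increments=[
    [0.045,0,0.003,-0.02,0],
    [0.045,0,0.006,-0.045,0],
    [0.045,0,0.01,-0.075,0],
    [0.045,0,0.014,-0.105,0],
    [0.045,0,0.018,-0.14,0],
    [0.045,0,0.022,-0.175,0],
    [0.045,0,0.026,-0.21,0],
    [0.045,0,0.03,-0.245,0],
    [0.045,0,0.034,-0.275,0],
    [0.045,0,0.038,-0.3,0],
    [0.045,0,0.041,-0.32,0],
    [0.045,0,0.044,-0.34,0],
    [0.045,0,0.045,-0.35,0],
    [0.045,0,0.045,-0.35,0],
    [0.045,0,0.045,-0.35,0],
  ],
)

```text
time: 5.63
eef_pos: [495.6, 118.2, 232.4]
tcp_rot: [[-0.002, 0.998, 0.061], [-0.001, 0.061, -0.998], [-1.0, -0.002, 0.001]]
ft_force: [0.5, -0.7, -1.2]
finger_gap: 58.6
```

Run:
```python
from h import *
import json
delta((495.,211,230),(0.998,0.06))
c=get_calibration("wrist");json.dump({k:np.array(v).tolist() for k,v in c.items()},open("w4.json","w"))
cv2.imwrite("pics/w4.png",get_image("wrist"))
print(pw(c,np.array([495,211,62])))
```

```text
pos [495.6 118.2 232.4] F [ 0.49 -0.67 -1.25] gap 58.6 t 5.63 delta(mm),yaw [  2.3   5.  -92.7] 0.04
(np.float64(289.92902402783193), np.float64(98.61135683992359))
```

View pics/w4.png

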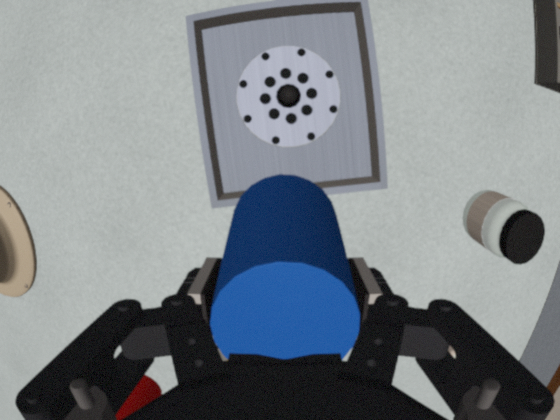

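Run:
```python
from h import *
import json
c={k:np.array(v) for k,v in json.load(open("w4.json")).items()}
a=cv2.imread("pics/w4.png");
for p in ((250,110),(225,110)):print(a[p[1],p[0]])
mn=a.min(2)
for t in (150,160,170,175):
    m=(mn>t).astype(np.uint8);m[:40]=0;m[155:]=0;m[:,:228]=0;m[:,350:]=0
    cs,_=cv2.findContours(m,0,1);k=cv2.convexHull(max(cs,key=cv2.contourArea))[:,0].astype(float)
    W=np.array([wplane(c,u,v,62)[:2] for u,v in k],np.float32);print(t,cv2.fitEllipse(W))
s=get_state();
h=cv2.cvtColor(a,cv2.COLOR_BGR2HSV);m=cv2.inRange(h,(105,150,130),(130,255,255));v,u=np.nonzero(m)
# upper arc of bright foot: fit circle on plane z=foot
zf=s['eef_pos'][2]-74.2+123
cs,_=cv2.findContours(m,0,1);k=max(cs,key=cv2.contourArea)[:,0];k=k[(k[:,1]<340)]
W=np.array([wplane(c,*p,zf)[:2] for p in k]); 
A=np.c_[2*W,np.ones(len(W))];x=np.linalg.lstsq(A,(W**2).sum(1),rcond=None)[0];print('foot',x[:2],np.sqrt(x[2]+x[0]**2+x[1]**2),'tcp',s['eef_pos'])
```

```text
[196 181 178]
[161 151 146]
150 ((492.896728515625, 214.0211639404297), (99.4999008178711, 99.9803237915039), 133.10252380371094)
160 ((492.9046630859375, 214.084716796875), (98.41619873046875, 98.44032287597656), 133.74868774414062)
170 ((492.90777587890625, 213.9970245361328), (96.9869384765625, 97.18565368652344), 155.24880981445312)
175 ((484.80859375, 213.29568481445312), (77.54344177246094, 95.50751495361328), 4.933889389038086)
foot [495.6625028  120.48360621] 26.224084847254606 tcp [495.70019825 117.69111425 232.56746212]
```

Request:
jog_arm(
  increments=[
    [0.045,0,0.001,-0.012,0],
    [0.045,0,0.002,-0.032,0],
    [0.045,0,0.003,-0.055,0],
    [0.045,0,0.004,-0.075,0],
    [0.045,0.005,0.004,-0.087,0],
    [0.045,0.015,0.004,-0.0925,0],
    [0.045,0.03,0.004,-0.093,0],
    [0.045,0.045,0.004,-0.093,0],
    [0.045,0.06,0.004,-0.093,0],
    [0.045,0.07,0.004,-0.093,0],
    [0.045,0.078,0.004,-0.093,0],
    [0.045,0.08,0.004,-0.093,0],
    [0.045,0.08,0.004,-0.093,0],
    [0.045,0.08,0.004,-0.093,0],
    [0.045,0.08,0.004,-0.093,0],
  ],
)

```text
time: 6.93
eef_pos: [494.7, 210.8, 153.3]
tcp_rot: [[0.0, 0.998, 0.059], [-0.001, 0.059, -0.998], [-1.0, 0.0, 0.001]]
ft_force: [0.6, 0.4, -2.0]
finger_gap: 58.6
```

Run:
```python
from h import *
delta((494.,211,128),(0.998,0.06))
t=[]
for n,r in (("scene",(300,140,380,240)),("side",(218,125,308,225))):
    a=get_image(n);cv2.imwrite(f"pics/{n}5.png",a);t.append(cv2.resize(a[r[1]:r[3],r[0]:r[2]],(400,480),interpolation=cv2.INTER_CUBIC))
cv2.imwrite("pics/c5.png",np.hstack(t))
cv2.imwrite("pics/w5.png",get_image("wrist"))
```

```text
pos [494.7 210.8 153.3] F [ 0.63  0.45 -1.97] gap 58.6 t 6.93 delta(mm),yaw [25.2 -0.7 -0.3] -0.03
```

View pics/c5.png

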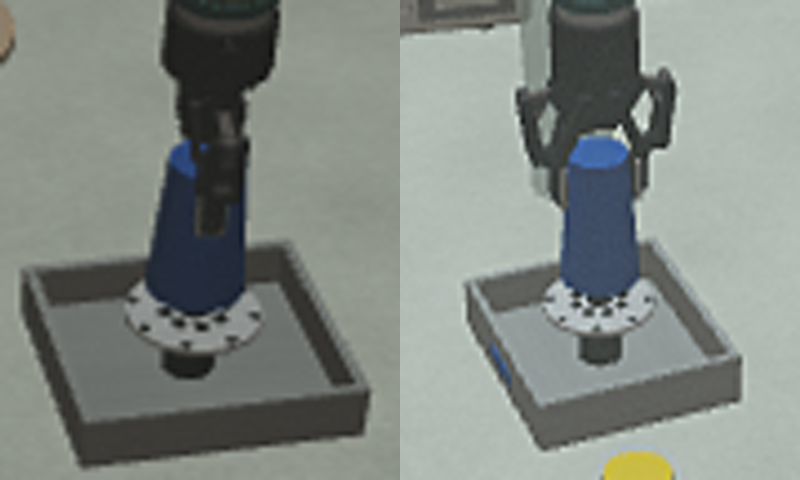

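View pics/w5.png

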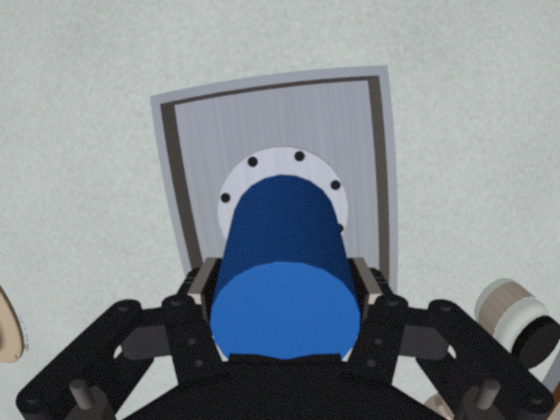

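The tumbler hangs upright over the plate, centred in both views: scene rim about (195,300) and plate (195,310) in the crop; side (600,285) and (600,300). I'll go down in small steps and watch the force.

Request:
jog_arm(
  increments=[
    [0.045,0.006,-0.0005,0,0],
    [0.045,0.012,-0.0005,0,0],
    [0.045,0.017,-0.0005,0,0],
    [0.045,0.02,-0.0005,0,0],
    [0.045,0.02,-0.0005,0,0],
    [0.045,0.02,-0.0005,0,0],
    [0.045,0.02,-0.0005,0,0],
  ],
)

```text
time: 7.67
eef_pos: [494.1, 210.8, 133.2]
tcp_rot: [[-0.0, 0.998, 0.06], [-0.001, 0.06, -0.998], [-1.0, -0.0, 0.001]]
ft_force: [-0.5, 0.1, -1.0]
finger_gap: 58.8
```

Request:
jog_arm(
  increments=[
    [0.045,0.001,0,0,0],
    [0.045,0.002,0,0,0],
    [0.045,0.002,0,0,0],
    [0.045,0.002,0,0,0],
  ],
)

```text
time: 8.0
eef_pos: [494.1, 210.8, 131.2]
tcp_rot: [[-0.0, 0.998, 0.06], [-0.001, 0.06, -0.998], [-1.0, -0.0, 0.001]]
ft_force: [0.3, -0.1, -1.2]
finger_gap: 58.5
```

Request:
jog_arm(
  increments=[
    [0.045,0.001,0,0,0],
    [0.045,0.002,0,0,0],
    [0.045,0.002,0,0,0],
    [0.045,0.002,0,0,0],
  ],
)

```text
time: 8.33
eef_pos: [494.0, 210.8, 129.1]
tcp_rot: [[-0.0, 0.998, 0.06], [-0.001, 0.06, -0.998], [-1.0, -0.0, 0.001]]
ft_force: [0.7, -1.1, -1.2]
finger_gap: 58.4
```

Request:
jog_arm(
  increments=[
    [0.045,0.001,0,0,0],
    [0.045,0.002,0,0,0],
    [0.045,0.002,0,0,0],
    [0.045,0.002,0,0,0],
  ],
)

```text
time: 8.67
eef_pos: [494.2, 210.8, 127.6]
tcp_rot: [[0.0, 0.998, 0.06], [-0.001, 0.06, -0.998], [-1.0, 0.0, 0.001]]
ft_force: [-1.3, 0.1, 3.0]
finger_gap: 58.7
```

Request:
jog_arm(
  increments=[
    [0.045,0.001,0,0,0],
    [0.045,0.002,0,0,0],
    [0.045,0.003,0,0,0],
    [0.045,0.004,0,0,0],
    [0.045,0.005,0,0,0],
    [0.045,0.005,0,0,0],
    [0.045,0.005,0,0,0],
  ],
)

```text
time: 9.25
eef_pos: [494.2, 210.9, 122.6]
tcp_rot: [[0.0, 0.998, 0.06], [-0.0, 0.06, -0.998], [-1.0, 0.0, 0.0]]
ft_force: [-2.5, 0.1, 4.7]
finger_gap: 58.6
```

Request:
jog_arm(
  increments=[
    [0.045,0.001,0,0,0],
    [0.045,0.002,0,0,0],
    [0.045,0.003,0,0,0],
    [0.045,0.004,0,0,0],
    [0.045,0.004,0,0,0],
    [0.045,0.004,0,0,0],
    [0.045,0.004,0,0,0],
  ],
)

```text
time: 9.83
eef_pos: [494.2, 210.9, 118.7]
tcp_rot: [[0.0, 0.998, 0.06], [-0.0, 0.06, -0.998], [-1.0, 0.0, 0.0]]
ft_force: [-1.5, -0.7, 5.8]
finger_gap: 59.1
```

Run:
```python
from h import *
t=[];F=[]
for n,r in (("scene",(300,140,380,240)),("side",(218,125,308,225))):
    a=get_image(n);cv2.imwrite(f"pics/{n}6.png",a);t.append(cv2.resize(a[r[1]:r[3],r[0]:r[2]],(400,480),interpolation=cv2.INTER_CUBIC))
    delta((494.,211,118.2),(0.998,0.06))
cv2.imwrite("pics/c6.png",np.hstack(t))
```

```text
pos [494.2 210.9 118.8] F [-2.03 -0.03  5.39] gap 58.4 t 9.88 delta(mm),yaw [ 0.6 -0.2 -0.2] -0.02
pos [494.2 210.9 118.8] F [-0.59 -0.46  5.83] gap 58.8 t 9.93 delta(mm),yaw [ 0.6 -0.2 -0.2] -0.02
```

View pics/c6.png

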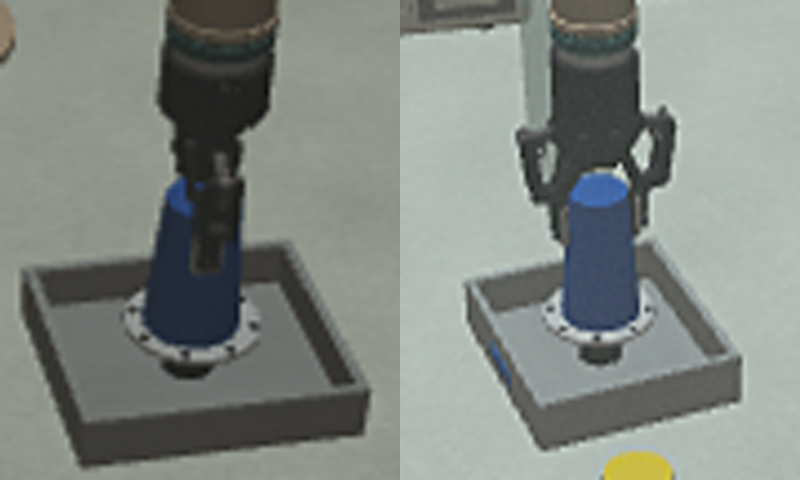

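Request:
jog_arm(
  increments=[
    [0.045,0.0005,0,0,0],
    [0.045,0.0005,0,0,0],
    [0.045,0.0005,0,0,0],
    [0.045,0.0005,0,0,0],
    [0.045,0.0005,0,0,0],
    [0.045,0.0005,0,0,0],
    [0.045,0.0005,0,0,0],
    [0.045,0.0005,0,0,0],
    [0.045,0.0005,0,0,0],
    [0.045,0.0005,0,0,0],
    [0.045,0.0005,0,0,0],
    [0.045,0.0005,0,0,0],
  ],
)

```text
time: 10.93
eef_pos: [494.2, 210.8, 118.5]
tcp_rot: [[0.001, 0.998, 0.06], [-0.0, 0.06, -0.998], [-1.0, 0.0, 0.0]]
ft_force: [-1.4, -0.1, 4.9]
finger_gap: 58.6
```

Run:
```python
from h import *
Fs=[];Z=[]
for i in range(12):
    a=get_image("side" if i%2 else "scene");s=get_state();Fs.append(s['ft_force']);Z.append(s['eef_pos'][2])
    cv2.imwrite(f"pics/f{i}.png",a)
print(np.mean(Fs,0),np.std(Fs,0),np.mean(Z),Z[0],Z[-1],s['finger_gap'],s['time'])
# plate front lower edge shift, by vertical image registration of the plate's visible front strip vs. hover picture
for n,f,r in (("scene","f10",(327,205,352,218)),("side","f11",(252,188,286,200))):
    g0=cv2.cvtColor(cv2.imread(f"pics/{n}5.png"),6).astype(float);g1=cv2.cvtColor(cv2.imread(f"pics/{f}.png"),6).astype(float)
    c=get_calibration(n);p=[proj(c,np.array([493.5,213,z])) for z in(62,52)];print(n,'10 mm =',round(p[1][1]-p[0][1],2),'px')
    u=int(round(p[0][0]))
    for g in(g0,g1):
        col=g[int(p[0][1])+2:int(p[0][1])+18,u-3:u+4].mean(1);print(int(p[0][1])+2,col.round().astype(int))
```

```text
[-2.12941303 -0.55191962  5.98600564] [0.36163962 0.56052555 0.41289735] 118.47270227519532 118.48104058578296 118.47090219568682 58.62438048686602 11.5333
scene 10 mm = 2.14 px
205 [ 61 117  75  92 141 145 120 122  80  39  32  32  33  49 109 113]
205 [ 42  42  42  43  42  42  38  82 118 132  84  40  31  48 109 113]
side 10 mm = 2.11 px
188 [127 127 111 186 185 165 119  69  63  65  65  61  72 148 155 153]
188 [ 75  77  75  75  73  66 166 165 131  70  61  60  71 149 155 152]
```

```bash
python3 -c "
from cell import *
print(finish_job())"
```

```text
the job is handed in; nothing more can be done
None
```

I gripped the blue tumbler about 85 mm above its rim with 50 N, lifted it over the yellow one, and centred it mouth down over the rinser's nozzle. I then pressed the spring plate down to about half way and handed the job in while still gripping and pressing, at about 11.5 s.

**Press depth:** three checks put the plate about 10 mm down.
- **Height:** the arm came down about 9.7 mm after contact (from about 128.2 to 118.5 mm), and only 0.01 mm of drift showed over the last 0.6 s.
- **Force:** the mean push was 6.0 N, or about 7.5 N once the weight of the tumbler is allowed for. The spring should take 7.5 N at half way.
- **Cameras:** the plate's edge moved about 2.0 px in the scene view and 2.1 px in the side view; 10 mm corresponds to about 2.1 px in each.

**Disagreements:** the wrist and fixed cameras differed by about 2–3 mm on the plate's centre, so I used a point between them. A sideways force of about 2 N stayed on the wrist.

**Other objects:** I made no planned contact with anything else, and no stray contact showed in the forces. I did not take a separate final check of each object's position.

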